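Return mixed-up press punches to their own dies

ROBOT

A 6-joint arm with a two-finger parallel gripper is mounted at the origin on the work surface. World frame = base frame: x ahead of the robot, y to its left, z up, the work surface at z = 0. Lengths are in m, angles in rad, forces in N, time in s.
With the tool pointing down it reaches from about 0.275 to 0.75 m from the base axis. Payload 10.2 kg.
Tool frame: the origin (TCP) lies on the centre line of the jaws, within the pads' length; the fingertips stand 22 mm ahead of it and the grasp point (between the pads) lies 3 mm ahead of it; z points along the fingers, y is the direction in which the jaws open and shut (so a half turn about z gives the same grasp; the last joint's range is limited). The gripper opens to 85 mm and grips with 20 to 120 N. Pads are 22 mm wide; open, the fingers measure 114 mm over their backs; the gripper's body (76 mm by 85 mm) begins 54 mm behind the grasp point. The pads swing forward as they close: fully open they stand 13 mm farther back than shut.
Start: joints at [-1.444, 0.313, 1.498, -0, 1.331, -0.223], TCP at [0.18, -0.493, 0.225] pointing down, gripper open.
Joint ranges: [-2.94, 2.94], [-0.97, 2.17], [0.19, 2.56], [-1.23, 4.37], [0.02, 3.11], [-2.88, 2.88]. Speed limits (rad/s): [2.39, 2.39, 3.01, 3.14, 3.14, 3.14].

INTERFACE

Orientations are given as a unit quaternion [w, x, y, z].
In Python, from bench import manip gives the robot as it stands.
- The arm moves only by the tool servo_tool, never from a script. Its argument "motion" is a list of rows, each a list of 7 numbers: the finger opening in mm, from 0 to 85.4, then the shift along the tool's x, y, z in units of 25 mm (1.0 is 25 mm), then the turn, a rotation vector about the tool's x, y, z in units of 6 degrees (1.0 is 6 degrees). A call has 1 to 20 rows; each row is the pose to reach, as a shift and turn from the pose measured when the call began, along the tool's axes at that moment; what a row does not reach only later rows make up. A row lasts 1/10 s, in which the tool goes at most 50 mm and 8.59 degrees, less where a joint would pass 70% of its speed; a pose out of reach is approached as far as the arm can. A call with a gripper value outside its range is refused whole. The fingers move at their own pace and stop on an object; "grip_force" is the grip in N (left out, the last holds). Time passes only in rows, so rows that repeat a pose let the fingers close. It gives the time, the measured TCP pose, the force and the opening at its end, in the units of the state.
- manip.sense(): the state, without advancing time (a new reading comes with each control period).
- manip.get_image(name): name is "scene" or "top" or "wrist"; returns a dict with "pixels" (480x640x3 uint8, red, green, blue), "depth" (480x640 float32, m along the optical axis (not along the pixel's ray), 0 where there is no reading), "camera_matrix" (3x3 intrinsics, pixels), "view" (4x4, takes a point from world to camera coordinates). Camera axes: x right, y down, z forward; pixel columns grow to the right and rows downward; lengths in m; the calibration is good to about 2 mm. A picture is of the moment at which its call begins.
- manip.sign_off(): hands the job in, once; it reports no verdict.
Trained networks look in a picture, given as the dict that the camera call returned (one of the last four; its "shot" number tells which), for a name from the list of things; names that differ only in an ending like _2 or _b are one class to them, and where a whole thing is asked for, a point or a joint stands for the part that bears it (a point fixed in the world has none). Each returns a list of dicts, best first, with "confidence" (0 to 1); they miss things now and then, are a little off and sometimes report something else, mostly with a low value. They report only what shows in the picture. A call takes as long as a camera call. They do not tell look-alikes from the thing itself.
- manip.trace(picture, target): "mask" (480x640 bool, what is visible of it) and "box" ([left, top, right, bottom] in pixels, round what is visible of it).
- manip.spot_point(picture, target): "location" ([column, row] in pixels: a listed point, or the origin of a listed thing).
The state is a dict: "clock": time; "joint_pos": joint angles; "qvel": joint speeds; "joint_efforts": joint torques, N m; "eef_pos": TCP position; "tool_rot": TCP orientation; "force": force on the tool from outside, world axes, zero at the start; "moment": the same for the moment, N m; "gripper_width": finger opening in m.
Only numpy, scipy, OpenCV 4.12 (cv2) and the standard library are available. Lean on these libraries where they do the work, as an engineer would, in place of code of your own. Each camera call takes 0.05 s, during which the arm holds its last target. There are 200 camera calls.

TASK

Someone has put the four fly-press punches back beside the wrong dies. Sort them out so that each punch stands, tip up, in the pocket of the block that holds its own die (same paint colour, same form of tip and opening), using the spare block to park one where you need a free place. Set the punches down rather than dropping them, do not topple any of them, and leave the oil can where it stands.

Things in the scene. Friction and masses are not known exactly. Their poses are not given: they have to be found in the camera images.
- red_punch_centre (a point): Loose steel punch standing tip up, with red paint on its head and on a band at its shoulder; its tip is round (22 mm). 86 mm tall: head (foot) 44 mm diameter x 8 mm, then a plain body 34 mm diameter up to 68 mm above the foot, then the tip, 18 mm tall. About 0.6 kg. The point is on its axis, half-way up (43 mm above the foot); z runs up its axis.
- yellow_punch_centre (a point): Loose steel punch standing tip up, with yellow paint on its head and on a band at its shoulder; its tip is square (19 mm). 86 mm tall: head (foot) 44 mm diameter x 8 mm, then a plain body 34 mm diameter up to 68 mm above the foot, then the tip, 18 mm tall. About 0.6 kg. The point is on its axis, half-way up (43 mm above the foot); z runs up its axis.
- blue_punch_centre (a point): Loose steel punch standing tip up, with blue paint on its head and on a band at its shoulder; its tip is a slot with round ends (26 x 10 mm). 86 mm tall: head (foot) 44 mm diameter x 8 mm, then a plain body 34 mm diameter up to 68 mm above the foot, then the tip, 18 mm tall. About 0.6 kg. The point is on its axis, half-way up (43 mm above the foot); z runs up its axis.
- green_punch_centre (a point): Loose steel punch standing tip up, with green paint on its head and on a band at its shoulder; its tip is a three-armed star (25 mm). 86 mm tall: head (foot) 44 mm diameter x 8 mm, then a plain body 34 mm diameter up to 68 mm above the foot, then the tip, 18 mm tall. About 0.6 kg. The point is on its axis, half-way up (43 mm above the foot); z runs up its axis.
- red_block_pocket (a point): Hardwood tool block screwed to the bench, 154 x 82 x 24 mm, with the red-painted steel die (59 mm disc, 12 mm proud, opening shaped like the red punch's tip) fixed in its far recess. Its near recess is the punch pocket: round, flat black-lined floor, 62 mm across, 8 mm deep; any one punch stands in it loosely. Point: centre of the pocket floor, 16 mm above the bench; x points from pocket to die recess (72 mm apart), z up.
- yellow_block_pocket (a point): Hardwood tool block screwed to the bench, 154 x 82 x 24 mm, with the yellow-painted steel die (59 mm disc, 12 mm proud, opening shaped like the yellow punch's tip) fixed in its far recess. Its near recess is the punch pocket: round, flat black-lined floor, 62 mm across, 8 mm deep; any one punch stands in it loosely. Point: centre of the pocket floor, 16 mm above the bench; x points from pocket to die recess (72 mm apart), z up.
- blue_block_pocket (a point): Hardwood tool block screwed to the bench, 154 x 82 x 24 mm, with the blue-painted steel die (59 mm disc, 12 mm proud, opening shaped like the blue punch's tip) fixed in its far recess. Its near recess is the punch pocket: round, flat black-lined floor, 62 mm across, 8 mm deep; any one punch stands in it loosely. Point: centre of the pocket floor, 16 mm above the bench; x points from pocket to die recess (72 mm apart), z up.
- green_block_pocket (a point): Hardwood tool block screwed to the bench, 154 x 82 x 24 mm, with the green-painted steel die (59 mm disc, 12 mm proud, opening shaped like the green punch's tip) fixed in its far recess. Its near recess is the punch pocket: round, flat black-lined floor, 62 mm across, 8 mm deep; any one punch stands in it loosely. Point: centre of the pocket floor, 16 mm above the bench; x points from pocket to die recess (72 mm apart), z up.
- spare_block_pocket (a point): Hardwood tool block screwed to the bench, 154 x 82 x 24 mm, the spare: no die, both recesses empty, a free spot. Its near recess is the punch pocket: round, flat black-lined floor, 62 mm across, 8 mm deep; any one punch stands in it loosely. Point: centre of the pocket floor, 16 mm above the bench; x points from pocket to die recess (72 mm apart), z up.
- oil_can_centre (a point): Bystander: copper oil can, 72 mm in diameter, 95 mm tall with a thin brass spout up to 158 mm, standing at one side of the blocks; the point is on its axis, 45 mm above the bench. (Also about, all under 40 mm tall and clear of the blocks: a dark steel ring at the other side, a screwdriver and a tray of blanks beyond.)
There are look-alikes about, which are no part of the job. What is shaped like the part that bears blue_block_pocket but pink is not meant.

How it is judged:
By the outcome, as a careful person would: the job done as asked, in the order asked, and still so for the second after the job is handed in, with the robot touching nothing.
It also fails if it takes over 131 s, if anything falls off the work surface, if the arm or the gripper's body presses on something with over 40 N, if the wrist force passes 120 N, or if a joint passes its speed limit or range.

## Working session

There is one attempt and no reset: what is moved stays moved. The work goes in short steps, Python scripts to look and compute and a tool call to move; the robot and the scene stay as the last step left them, time stands still between calls to the robot, and variables do not carry over. Pictures are saved under pics/ and viewed, about 12 in all and at most 16, crops included, and the job is handed in when it is done.

Besides the shell and the picture viewer there is one more tool, called after "Emit:" as name(argument=value, ...), one argument or row to a line, values as JSON. servo_tool: Moves the arm, as the interface text tells. Its arguments: {"type":"object","properties":{"motion":{"type":"array","items":{"type":"array","items":{"type":"number"}}},"grip_force":{"type":"number"}},"required":["motion"]}

```bash
mkdir -p pics; cat > h.py <<'E'
import numpy as np, cv2
from bench import manip
def save(p,n,s=1,box=None):
    im=p["pixels"][:,:,::-1]
    if box: im=im[box[1]:box[3],box[0]:box[2]]
    cv2.imwrite("pics/"+n,cv2.resize(np.ascontiguousarray(im),None,fx=s,fy=s,interpolation=cv2.INTER_CUBIC))
def atz(p,uv,z):
    "world point on pixel ray at height z"
    V=np.array(p["view"]);R,t=V[:3,:3],V[:3,3];K=np.array(p["camera_matrix"])
    o=-R.T@t;d=R.T@np.linalg.solve(K,[uv[0],uv[1],1.])
    return o+d*(z-o[2])/d[2]
def cloud(p):
    V=np.array(p["view"]);R,t=V[:3,:3],V[:3,3];K=np.array(p["camera_matrix"]);D=p["depth"]
    v,u=np.mgrid[:480,:640]
    c=np.stack([(u-K[0,2])/K[0,0]*D,(v-K[1,2])/K[1,1]*D,D],-1)
    return (c-t)@R
E
python3 - <<'E'
from h import *
s=manip.sense();print(s["clock"],s["eef_pos"],s["tool_rot"])
for n in("top","scene"):
    p=manip.get_image(n);save(p,n+"0.png")
    print(n,np.round(-np.array(p["view"])[:3,:3].T@np.array(p["view"])[:3,3],3))
    if n=="top" or 1:
        for c in"red yellow blue green spare".split():
            for k,z in(("_punch_centre",.059),("_block_pocket",.016)):
                if c=="spare" and k[1]=="p":continue
                for d in manip.spot_point(p,c+k)[:3]: print(c+k,round(d["confidence"],2),np.round(d["location"]),np.round(atz(p,d["location"],z),3))
        for d in manip.spot_point(p,"oil_can_centre")[:2]:print("can",d["confidence"],np.round(d["location"]),np.round(atz(p,d["location"],.045),3))
E
```

```text
0.0 [ 0.1798784  -0.492956    0.22425056] [-6.25943833e-04  9.84742159e-01  1.74018644e-01  2.11000295e-05]
top [0.309 0.003 1.449]
red_punch_centre 0.68 [278. 222.] [0.532 0.157 0.059]
red_punch_centre 0.36 [394. 258.] [ 0.44  -0.143  0.059]
red_block_pocket 0.56 [344. 254.] [ 0.453 -0.014  0.016]
yellow_punch_centre 0.59 [397. 251.] [ 0.458 -0.149  0.059]
yellow_block_pocket 0.58 [455. 251.] [ 0.462 -0.307  0.016]
blue_punch_centre 0.48 [344. 252.] [ 0.453 -0.014  0.059]
blue_block_pocket 0.83 [287. 299.] [0.335 0.133 0.016]
blue_block_pocket 0.77 [397. 254.] [ 0.455 -0.154  0.016]
green_punch_centre 0.57 [462. 254.] [ 0.451 -0.315  0.059]
green_punch_centre 0.43 [153. 199.] [0.59  0.485 0.059]
green_block_pocket 0.93 [283. 225.] [0.53  0.148 0.016]
green_block_pocket 0.59 [344. 255.] [ 0.45  -0.015  0.016]
spare_block_pocket 0.58 [228. 232.] [0.512 0.293 0.016]
can 0.58 [150. 194.] [0.607 0.498 0.045]
scene [ 0.988 -0.87   0.8  ]
red_punch_centre 0.77 [378. 229.] [0.53  0.147 0.059]
red_block_pocket 0.73 [318. 267.] [ 0.454 -0.023  0.016]
red_block_pocket 0.26 [315. 252.] [0.417 0.026 0.016]
yellow_punch_centre 0.61 [290. 285.] [ 0.465 -0.157  0.059]
yellow_block_pocket 0.78 [244. 339.] [ 0.453 -0.307  0.016]
blue_punch_centre 0.85 [318. 254.] [ 0.456 -0.025  0.059]
blue_block_pocket 0.84 [312. 219.] [0.325 0.153 0.016]
blue_block_pocket 0.79 [285. 294.] [ 0.444 -0.149  0.016]
blue_block_pocket 0.56 [194. 287.] [ 0.25  -0.239  0.016]
green_punch_centre 0.68 [240. 328.] [ 0.456 -0.319  0.059]
green_block_pocket 0.8 [374. 244.] [0.527 0.14  0.016]
green_block_pocket 0.62 [287. 292.] [ 0.443 -0.139  0.016]
spare_block_pocket 0.93 [393. 215.] [0.51  0.293 0.016]
can 0.67 [450. 185.] [0.599 0.499 0.045]
can 0.31 [288. 283.] [ 0.447 -0.138  0.045]
```

View pics/top0.png

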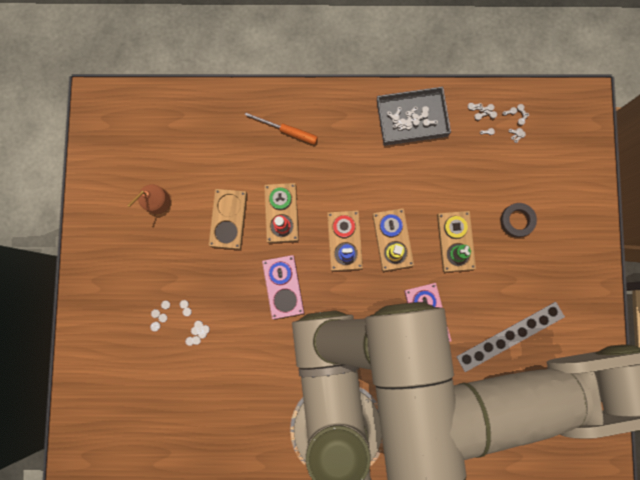

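View pics/scene0.png

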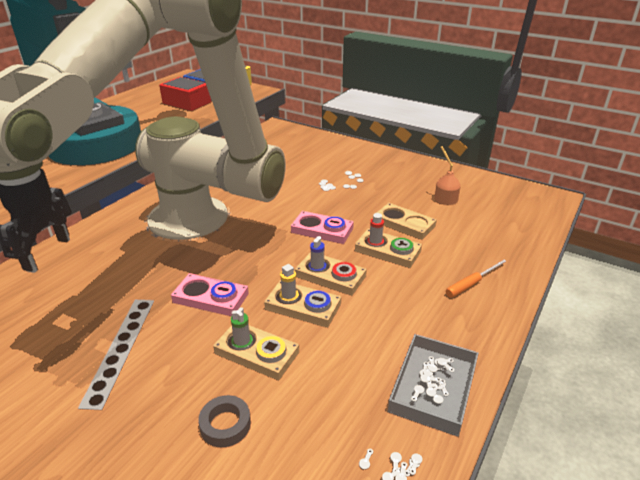

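Mapping from the pictures: red punch is in the green block (281,212 top view), blue punch in the red block (344,240), yellow punch in the wooden blue block (393,240) and green punch in the yellow block (457,240). The spare block is at (228,220).

Blue-block candidates are wooden (393,238), pink (282,287) and pink (428,310). The wooden one fits, since the pink ones are excluded. I'll measure geometrically and confirm with an enlarged crop.

```bash
python3 - <<'E'
from h import *
p=manip.get_image("top");save(p,"crop1.png",2.3,(195,170,495,350))
C=cloud(p);ok=p["depth"]>0
g=dict(green=(.53,.148),red=(.452,-.016),blue=(.455,-.152),yellow=(.457,-.308),spare=(.512,.293))
for n,(x,y) in g.items():
    near=ok&(np.abs(C[...,0]-x-.036)<.11)&(np.abs(C[...,1]-y)<.068)
    m=near&(C[...,2]>.013)&(C[...,2]<.042)
    (c,wh,a)=cv2.minAreaRect(C[m][:,:2].astype(np.float32)*1000)
    b=cv2.boxPoints((c,wh,a));e=[b[1]-b[0],b[2]-b[1]];e=max(e,key=np.linalg.norm);e=e/np.linalg.norm(e);e*=np.sign(e[0])
    t=near&(C[...,2]>.09);q=C[t]
    s=near&(C[...,2]>.075)
    print(n,np.round(c,1),np.round(wh,1),"axis",np.round(e,3),"pocket",np.round(np.array(c)-36*e,1),
      "tip",np.round(q.mean(0)*1000,1) if len(q) else 0,len(q),"shoulder+",np.round(cv2.minEnclosingCircle(C[s][:,:2].astype(np.float32)*1000),0) if 0 else "")
    for cc in [n]:
        for d in manip.trace(p,cc+"_block_pocket")[:3]:
            mm=d["mask"];print("   trace",round(d["confidence"],2),d["box"])
E
```

```text
green [564.7 152.6] [157.4  82.4] axis [0.998 0.061] pocket [528.8 150.3] tip [527.4 148.6 101.8] 68 shoulder+ 
   trace 0.67 [266.3, 181.4, 301.0, 241.9]
red [490.2 -17. ] [155.2  82. ] axis [0.998 0.07 ] pocket [454.3 -19.5] tip [453.8 -22.2 101.7] 48 shoulder+ 
   trace 0.89 [328.3, 211.1, 365.1, 270.7]
blue [ 496.8 -162.4] [155.7 120. ] axis [0.987 0.163] pocket [ 461.2 -168.3] tip [ 456.5 -146.9  101.1] 70 shoulder+ 
   trace 0.8 [262.3, 255.0, 305.2, 320.1]
   trace 0.8 [404.5, 284.8, 452.1, 339.2]
   trace 0.61 [372.9, 209.6, 415.9, 274.5]
yellow [ 489.5 -311.3] [155.2  83.9] axis [0.996 0.085] pocket [ 453.7 -314.4] tip [ 455.6 -314.8  100.7] 55 shoulder+ 
   trace 0.71 [435.7, 210.2, 475.9, 269.6]
spare [547.  294.5] [ 84.4 155.8] axis [ 0.996 -0.085] pocket [511.1 297.6] tip 0 0 shoulder+ 
   trace 0.73 [211.4, 191.5, 246.5, 246.9]
   trace 0.36 [375.1, 210.6, 416.9, 275.7]
```

View pics/crop1.png

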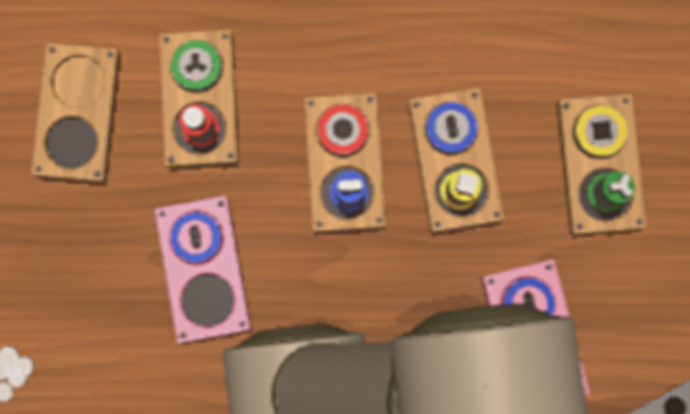

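The crop shows the wooden blue block at (455,160), with the yellow punch in it. The two pink ones at (200,270) and (525,300) are decoys. Rectangle sizes match at 155x82, except the blue block's, which is contaminated and will be remeasured. First I hover over the red punch.

Emit:
servo_tool(
  motion=[
    [85,5,-4.4,0,0,0,0.8],
    [85,10,-8.8,0,0,0,1.6],
    [85,15,-13.3,0,0,0,2.4],
    [85,21.85,-19.33,0,0,0,3.34],
    [85,21.85,-19.33,0,0,0,3.34],
    [85,21.85,-19.33,0,0,0,3.34],
    [85,21.85,-19.33,0,0,0,3.34],
    [85,21.85,-19.33,0,0,0,3.34],
    [85,21.85,-19.33,0,0,0,3.34],
    [85,21.85,-19.33,0,0,0,3.34],
    [85,21.85,-19.33,0,0,0,3.34],
    [85,21.85,-19.33,0,0,0,3.34],
    [85,21.85,-19.33,0,0,0,3.34],
    [85,21.85,-19.33,0,0,0,3.34],
    [85,21.85,-19.33,0,0,0,3.34],
    [85,21.85,-19.33,0,0,0,3.34],
    [85,21.85,-19.33,0,0,0,3.34],
    [85,21.85,-19.33,0,0,0,3.34],
    [85,21.85,-19.33,0,0,0,3.34],
    [85,21.85,-19.33,0,0,0,3.34],
  ],
  grip_force=60,
)

```text
clock: 3.4
eef_pos: [0.5274, 0.1472, 0.2251]
tool_rot: [0.0, 1.0, -0.001, 0.0]
force: [0.1, -0.1, -0.3]
gripper_width: 0.0848
```

```bash
cat >> h.py <<'E'
def state():
    s=manip.sense();print("t",round(s["clock"],2),"tcp",np.round(np.array(s["eef_pos"])*1000,1),"q",np.round(s["tool_rot"],4),"F",np.round(s["force"],1),"w",round(s["gripper_width"]*1000,1),"j6",round(s["joint_pos"][5],2));return s
from scipy.spatial.transform import Rotation as Ro
def go(s,target):
    "shift in tool units from state to world target (mm), and yaw turn to 0"
    q=s["tool_rot"];R=Ro.from_quat([q[1],q[2],q[3],q[0]])
    d=R.inv().apply(np.array(target)/1000-np.array(s["eef_pos"]))/.025
    rv=(R.inv()*Ro.from_quat([1,0,0,0])).as_rotvec(degrees=True)/6
    return np.round(d,2),np.round(rv,2)
E
python3 - <<'E'
from h import *
s=state()
p=manip.get_image("wrist");save(p,"wrist1.png");V=np.array(p["view"]);print(np.round(-V[:3,:3].T@V[:3,3],3),np.round(V[:3,:3],2))
C=cloud(p);m=(p["depth"]>0)&(C[...,2]>.09)&(C[...,2]<.12);print(m.sum(),np.round(C[m].mean(0)*1000,1) if m.any() else 0)
E
```

```text
t 3.4 tcp [527.4 147.2 225.1] q [ 0.e+00  1.e+00 -6.e-04  2.e-04] F [ 0.1 -0.1 -0.3] w 84.8 j6 1.63
[0.595 0.148 0.374] [[-0.   -1.    0.  ]
 [-0.96  0.    0.27]
 [-0.27 -0.   -0.96]]
1222 [492.7  59.2 100.1]
```

View pics/wrist1.png

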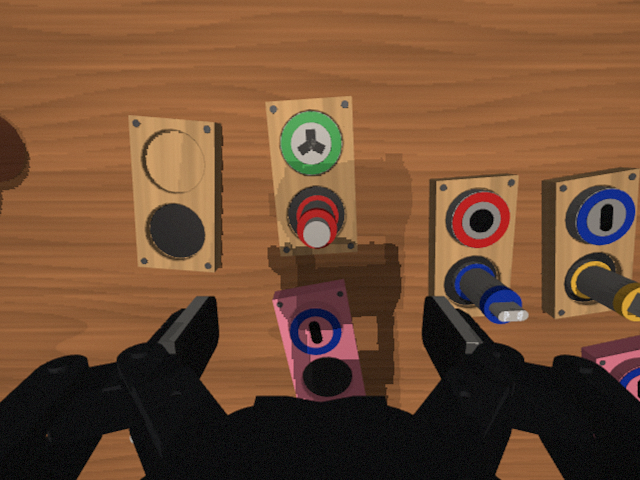

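Wide wrist view: red tip (316,232), green die (311,142), spare pocket (176,231), red die (480,218), wooden blue block (605,240). I'll measure tips and pockets from this view too.

```bash
cat >> h.py <<'E'
def meas(p,n,xy):
    "block rect (pocket, axis), punch tip and shoulder centres near xy (mm), from the depth"
    C=cloud(p)*1000;D=(p["depth"]>0)&(np.abs(C[...,0]-xy[0]-36)<100)&(np.hypot(C[...,0]-xy[0]-30,C[...,1]-xy[1])<95)
    m=D&(C[...,2]>15)&(C[...,2]<42)
    h=cv2.cvtColor(np.ascontiguousarray(p["pixels"]),cv2.COLOR_RGB2HSV)
    lab,st=cv2.connectedComponentsWithStats(m.astype(np.uint8))[1:3]
    if len(st)>1:
        k=1+np.argmax(st[1:,4]);m=lab==k
        c,wh,a=cv2.minAreaRect(C[m][:,:2].astype(np.float32))
        b=cv2.boxPoints((c,wh,a));e=max([b[1]-b[0],b[2]-b[1]],key=np.linalg.norm);e=e/np.linalg.norm(e);e*=np.sign(e[0]+1e-9)
        print(n,"rect",np.round(c),np.round(wh),"axis",np.round(e,2),"pocket",np.round(np.array(c)-36*e,1))
    N=(p["depth"]>0)&(np.hypot(C[...,0]-xy[0],C[...,1]-xy[1])<40)
    for nm,lo,hi in(("tip",96,108),("shoulder",80,88)):
        q=C[N&(C[...,2]>lo)&(C[...,2]<hi)]
        if len(q)>5: print("  ",nm,len(q),np.round(q.mean(0),1),"mid",np.round((q.max(0)+q.min(0))/2,1)[:2],"ext",np.round(np.ptp(q,0))[:2])
E
python3 - <<'E'
from h import *
p=manip.get_image("wrist");s=state()
for n,xy in dict(green=(529,149),spare=(511,297),red=(454,-20),blue=(456,-150)).items(): meas(p,n,xy)
for d in manip.spot_point(p,"red_punch_centre")[:2]:print(d["confidence"],atz(p,d["location"],.059))
print(go(s,(527.4,148.6,65)))
E
```

```text
t 3.5 tcp [527.4 147.5 225. ] q [-0.e+00  1.e+00 -4.e-04  1.e-04] F [-0.1 -1.   0.2] w 85.2 j6 1.63
green rect [563. 154.] [154.  82.] axis [1.   0.06] pocket [527.1 152.2]
   tip 587 [527.9 151.  102. ] mid [527.5 151. ] ext [22. 21.]
   shoulder 605 [531.5 150.7  84.6] mid [527.6 150.8] ext [34. 34.]
spare rect [545. 297.] [ 84. 155.] axis [ 1.   -0.08] pocket [509.5 300.1]
red rect [489. -15.] [154.  83.] axis [1.   0.07] pocket [453.3 -17.6]
   tip 403 [455.2 -18.8 101.4] mid [454.4 -19.7] ext [11. 27.]
   shoulder 701 [458.5 -16.   84.6] mid [454.1 -19.8] ext [35. 35.]
blue rect [ 493. -143.] [155.  85.] axis [0.99 0.17] pocket [ 457.  -148.7]
   tip 8 [ 452.3 -134.4   97.8] mid [ 452.6 -134.8] ext [4. 2.]
   shoulder 518 [ 457.9 -135.5   84.3] mid [ 456.9 -138.5] ext [34. 22.]
0.85 [0.52928024 0.1516933  0.059     ]
(array([-0.  , -0.04,  6.4 ]), array([-0.  , -0.  , -0.01]))
```

Block sizes and extents match (34 mm shoulder). Descend and grip the red punch.

Emit:
servo_tool(
  motion=[
    [85,0,-0.14,0,0,0,0],
    [85,0,-0.14,1,0,0,0],
    [85,0,-0.14,2,0,0,0],
    [85,0,-0.14,3,0,0,0],
    [85,0,-0.14,4,0,0,0],
    [85,0,-0.14,5,0,0,0],
    [85,0,-0.14,5.6,0,0,0],
    [85,0,-0.14,6,0,0,0],
    [85,0,-0.14,6.36,0,0,0],
    [85,0,-0.14,6.36,0,0,0],
    [25,0,-0.14,6.36,0,0,0],
    [25,0,-0.14,6.36,0,0,0],
    [25,0,-0.14,6.36,0,0,0],
    [25,0,-0.14,6.36,0,0,0],
    [25,0,-0.14,6.36,0,0,0],
    [25,0,-0.14,6.36,0,0,0],
    [25,0,-0.14,6.36,0,0,0],
    [25,0,-0.14,6.36,0,0,0],
    [25,0,-0.14,6.36,0,0,0],
    [25,0,-0.14,6.36,0,0,0],
  ],
  grip_force=60,
)

```text
clock: 5.55
eef_pos: [0.5279, 0.151, 0.0668]
tool_rot: [0.0, 1.0, -0.0, 0.001]
force: [-0.5, -1.4, 5.6]
gripper_width: 0.0312
```

Emit:
servo_tool(
  motion=[
    [25,0,0,-0.5,0,0,0],
    [25,0,0,-1.5,0,0,0],
    [25,0,0,-2.5,0,0,0],
    [25,0,0,-3,0,0,0],
    [25,-0.1,-1,-3,0,0,0],
    [25,-0.3,-2.2,-3,0,0,0],
    [25,-0.5,-3.5,-3,0,0,0],
    [25,-0.6,-4.7,-3,0,0,0],
    [25,-0.7,-5.5,-3,0,0,0],
    [25,-0.72,-5.92,-3,0,0,0],
    [25,-0.72,-5.92,-3,0,0,0],
    [25,-0.72,-5.92,-3,0,0,0],
  ],
)

```text
clock: 6.75
eef_pos: [0.5099, 0.2982, 0.1414]
tool_rot: [0.0, 1.0, -0.0, 0.0]
force: [-0.0, -0.2, -4.7]
gripper_width: 0.0312
```

```bash
python3 - <<'E'
from h import *
p=manip.get_image("wrist");s=state();save(p,"wrist2.png")
for n,xy in dict(green=(527,152),spare=(510,299)).items(): meas(p,n,xy)
C=cloud(p)*1000;m=(p["depth"]>0)&(np.hypot(C[...,0]-510,C[...,1]-299)<40)&(C[...,2]>166)&(C[...,2]<190)
q=C[m];print(len(q),q.mean(0),q.max(0),q.min(0))
E
```

```text
t 6.8 tcp [510.1 298.  141.6] q [ 3.e-04  1.e+00 -7.e-04  6.e-04] F [-0.5 -0.3 -4.4] w 31.1 j6 1.9
green rect [563. 154.] [155.  84.] axis [1.   0.06] pocket [527.3 152.1]
spare rect [546. 297.] [ 82. 154.] axis [ 1.   -0.08] pocket [509.8 300. ]
   tip 1248 [521.4 297.6  99.9] mid [515.8 298.1] ext [31. 43.]
6175 [513.45687473 299.01635092 177.61008713] [522.84781721 332.36293127 189.99233434] [497.80764977 265.11094279 166.00899378]
```

View pics/wrist2.png

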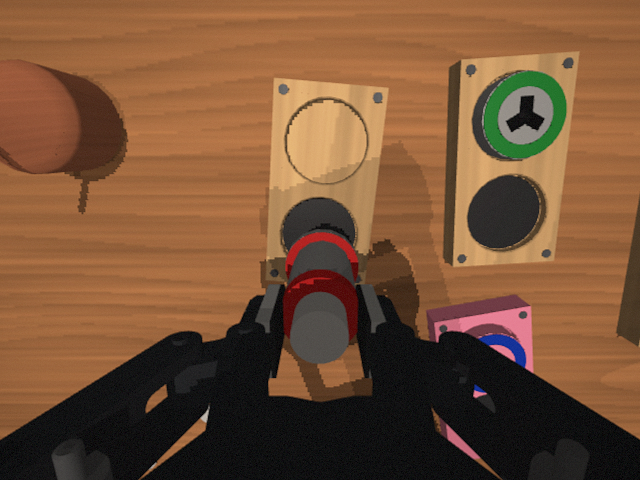

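The punch is held upright over the spare pocket (320,225), centred. Set it down.

Emit:
servo_tool(
  motion=[
    [25,0,-0.07,1,0,0,0],
    [25,0,-0.07,2,0,0,0],
    [25,0,-0.07,2.6,0,0,0],
    [25,0,-0.07,2.85,0,0,0],
    [25,0,-0.07,2.93,0,0,0],
    [25,0,-0.07,2.97,0,0,0],
    [25,0,-0.07,2.99,0,0,0],
    [25,0,-0.07,3.0,0,0,0],
    [25,0,-0.07,3.0,0,0,0],
  ],
)

```text
clock: 7.7
eef_pos: [0.5103, 0.2998, 0.067]
tool_rot: [0.0, 1.0, -0.001, 0.001]
force: [-0.4, -0.2, -3.3]
gripper_width: 0.0312
```

Emit:
servo_tool(
  motion=[
    [25,0,0,0.03,0,0,0],
    [25,0,0,0.03,0,0,0],
    [40,0,0,0.03,0,0,0],
    [60,0,0,0.02,0,0,0],
    [85,0,0,0,0,0,0],
    [85,0,0,0,0,0,0],
    [85,0,0,0,0,0,0],
    [85,0,0,0,0,0,0],
    [85,0,0,0,0,0,0],
    [85,0,0,-1,0,0,0],
    [85,0,0,-2,0,0,0],
    [85,0,0,-3.5,0,0,0],
    [85,0,0,-5,0,0,0],
    [85,0,0,-6.3,0,0,0],
    [85,0,0,-6.3,0,0,0],
  ],
)

```text
clock: 9.2
eef_pos: [0.5115, 0.3004, 0.2293]
tool_rot: [-0.001, 1.0, -0.001, 0.005]
force: [0.5, 0.2, -0.1]
gripper_width: 0.0851
```

Emit:
servo_tool(
  motion=[
    [85,-0.1,1,0,0,0,0],
    [85,-0.2,2.5,0,0,0,0],
    [85,-0.4,4.5,0,0,0,0],
    [85,-0.6,6.5,0,0,0,0],
    [85,-0.8,8.5,0,0,0,0],
    [85,-1,10.5,0,0,0,0],
    [85,-1.2,12.5,0,0,0,0],
    [85,-1.4,14.5,0,0,0,0],
    [85,-1.6,16.5,0,0,0,0],
    [85,-1.8,18.5,0,0,0,0],
    [85,-2,20.5,0,0,0,0],
    [85,-2.1,22.5,0,0,0,0],
    [85,-2.2,24,0,0,0,0],
    [85,-2.2,24.6,0,0,0,0],
    [85,-2.2,24.6,0,0,0,0],
    [85,-2.2,24.6,0,0,0,0],
    [85,-2.2,24.6,0,0,0,0],
  ],
)

```text
clock: 10.9
eef_pos: [0.4561, -0.313, 0.2274]
tool_rot: [-0.001, 1.0, 0.0, 0.005]
force: [-0.2, 0.1, 0.2]
gripper_width: 0.0848
```

```bash
python3 - <<'E'
from h import *
p=manip.get_image("wrist");s=state();save(p,"wrist3.png")
for n,xy in dict(yellow=(455,-315),blue=(457,-149),red=(454,-18)).items(): meas(p,n,xy)
p=manip.get_image("top");meas(p,"spare(top)",(510,300))
E
```

```text
t 10.95 tcp [ 456.1 -313.1  227.5] q [-1.3e-03  1.0e+00  2.0e-04  5.1e-03] F [ 0.8 -0.4  0.6] w 85.1 j6 0.75
yellow rect [ 489. -310.] [154.  82.] axis [1.   0.09] pocket [ 452.7 -312.7]
   tip 395 [ 455.6 -313.7  101.8] mid [ 455.8 -312.7] ext [24. 23.]
   shoulder 767 [ 457.6 -313.8   84.6] mid [ 455.3 -313.6] ext [34. 34.]
blue rect [ 492. -143.] [154.  83.] axis [0.99 0.17] pocket [ 456.9 -148.9]
   tip 647 [ 457.  -147.6  101.5] mid [ 456.7 -146.6] ext [23. 23.]
   shoulder 602 [ 460.  -153.8   84.4] mid [ 456.9 -148. ] ext [34. 32.]
red rect [489. -16.] [155.  84.] axis [1.   0.06] pocket [453.  -18.2]
   shoulder 256 [451.9 -34.5  83.4] mid [452.4 -32.9] ext [29. 12.]
spare(top) rect [547. 295.] [ 84. 155.] axis [ 1.   -0.08] pocket [511.  298.3]
   tip 63 [510.8 297.1 102.2] mid [510.8 296.9] ext [20. 20.]
   shoulder 57 [508.3 295.8  84.6] mid [511.  297.2] ext [31. 33.]
```

View pics/wrist3.png

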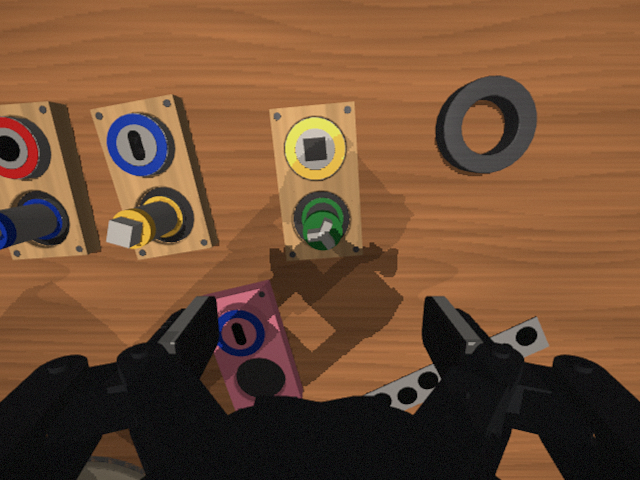

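Green punch stands centred below, with its tip at (320,232), and red is standing in the spare pocket. Grip green, correcting a 0.6° tilt.

Emit:
servo_tool(
  motion=[
    [85,0,0.02,1,0,-0.1,0],
    [85,-0.05,0.02,2,-0.02,-0.1,0],
    [85,-0.1,0.02,3,-0.02,-0.1,0],
    [85,-0.1,0.02,4,-0.02,-0.1,0],
    [85,-0.1,0.02,5,-0.02,-0.1,0],
    [85,-0.1,0.02,5.8,-0.02,-0.1,0],
    [85,-0.1,0.02,6.2,-0.02,-0.1,0],
    [85,-0.1,0.02,6.44,-0.02,-0.1,0],
    [85,-0.1,0.02,6.44,-0.02,-0.1,0],
    [25,-0.1,0.02,6.44,-0.02,-0.1,0],
    [25,-0.1,0.02,6.44,-0.02,-0.1,0],
    [25,-0.1,0.02,6.44,-0.02,-0.1,0],
    [25,-0.1,0.02,6.44,-0.02,-0.1,0],
    [25,-0.1,0.02,6.44,-0.02,-0.1,0],
    [25,-0.1,0.02,6.44,-0.02,-0.1,0],
    [25,-0.1,0.02,6.44,-0.02,-0.1,0],
    [25,-0.1,0.02,6.44,-0.02,-0.1,0],
    [25,-0.1,0.02,6.44,-0.02,-0.1,0],
    [25,-0.1,0.02,6.44,-0.02,-0.1,0],
  ],
  grip_force=60,
)

```text
clock: 12.9
eef_pos: [0.4555, -0.3138, 0.0673]
tool_rot: [0.0, 1.0, 0.0, 0.0]
force: [-0.7, 0.5, 6.0]
gripper_width: 0.0316
```

```bash
python3 - <<'E'
from h import *
s=state();print(go(s,(527.2,152.1,196)))
E
```

```text
t 12.9 tcp [ 455.5 -313.8   67.3] q [5.e-04 1.e+00 1.e-04 4.e-04] F [-0.7  0.5  6. ] w 31.6 j6 0.76
(array([  2.88, -18.63,  -5.16]), array([ 0.01, -0.01,  0.  ]))
```

Emit:
servo_tool(
  motion=[
    [25,0,0,-0.5,0,0,0],
    [25,0,0,-1.5,0,0,0],
    [25,0,0,-2.8,0,0,0],
    [25,0,0,-4.2,0,0,0],
    [25,0.1,-0.5,-5.1,0,0,0],
    [25,0.3,-1.8,-5.16,0,0,0],
    [25,0.5,-3.3,-5.16,0,0,0],
    [25,0.8,-4.9,-5.16,0,0,0],
    [25,1,-6.5,-5.16,0,0,0],
    [25,1.2,-8.1,-5.16,0,0,0],
    [25,1.5,-9.7,-5.16,0,0,0],
    [25,1.8,-11.3,-5.16,0,0,0],
    [25,2,-12.9,-5.16,0,0,0],
    [25,2.3,-14.5,-5.16,0,0,0],
    [25,2.5,-16.1,-5.16,0,0,0],
    [25,2.8,-17.5,-5.16,0,0,0],
    [25,2.88,-18.4,-5.16,0,0,0],
    [25,2.88,-18.63,-5.16,0,0,0],
    [25,2.88,-18.63,-5.16,0,0,0],
    [25,2.88,-18.63,-5.16,0,0,0],
  ],
)

```text
clock: 14.9
eef_pos: [0.5271, 0.1512, 0.1959]
tool_rot: [0.001, 1.0, -0.0, -0.0]
force: [-0.2, 0.1, -5.6]
gripper_width: 0.0313
```

```bash
python3 - <<'E'
from h import *
s=state();print(go(s,(527.2,152.1,67.3)))
E
```

```text
t 14.9 tcp [527.1 151.2 195.9] q [ 7.e-04  1.e+00 -2.e-04 -0.e+00] F [-0.2  0.1 -5.6] w 31.3 j6 1.64
(array([ 0.01, -0.04,  5.14]), array([ 0.01,  0.  , -0.  ]))
```

Emit:
servo_tool(
  motion=[
    [25,0,-0.04,1,0,0,0],
    [25,0,-0.04,2.2,0,0,0],
    [25,0,-0.04,3.4,0,0,0],
    [25,0,-0.04,4.4,0,0,0],
    [25,0,-0.04,4.9,0,0,0],
    [25,0,-0.04,5.05,0,0,0],
    [25,0,-0.04,5.1,0,0,0],
    [25,0,-0.04,5.12,0,0,0],
    [25,0,-0.04,5.14,0,0,0],
    [25,0,-0.04,5.15,0,0,0],
    [25,0,-0.04,5.16,0,0,0],
    [25,0,-0.04,5.16,0,0,0],
  ],
)

```text
clock: 16.1
eef_pos: [0.5275, 0.1521, 0.0675]
tool_rot: [0.001, 1.0, -0.0, 0.001]
force: [-0.8, -1.0, -1.0]
gripper_width: 0.0308
```

Emit:
servo_tool(
  motion=[
    [25,0,0,0.03,0,0,0],
    [25,0,0,0.03,0,0,0],
    [40,0,0,0.03,0,0,0],
    [60,0,0,0.02,0,0,0],
    [85,0,0,0,0,0,0],
    [85,0,0,0,0,0,0],
    [85,0,0,0,0,0,0],
    [85,0,0,0,0,0,0],
    [85,0,0,0,0,0,0],
    [85,0,0,-1,0,0,0],
    [85,0,0,-2,0,0,0],
    [85,0,0,-3.5,0,0,0],
    [85,0,0,-5,0,0,0],
    [85,0,0,-6.3,0,0,0],
    [85,0,0,-6.3,0,0,0],
  ],
)

```text
clock: 17.6
eef_pos: [0.5289, 0.1525, 0.2295]
tool_rot: [0.0, 1.0, -0.0, 0.005]
force: [0.0, -0.3, -0.2]
gripper_width: 0.0848
```

Emit:
servo_tool(
  motion=[
    [85,-0.2,1,0,0,0,0],
    [85,-0.6,2.5,0,0,0,0],
    [85,-1,4.5,0,0,0,0],
    [85,-1.5,6.5,0,0,0,0],
    [85,-2,8.5,0,0,0,0],
    [85,-2.5,10.5,0,0,0,0],
    [85,-2.82,11.7,0,0,0,0],
    [85,-2.82,12,0,0,0,0],
    [85,-2.82,12,0,0,0,0],
    [85,-2.82,12,0,0,0,0],
  ],
)

```text
clock: 18.6
eef_pos: [0.4584, -0.1466, 0.2287]
tool_rot: [0.0, 1.0, 0.0, 0.005]
force: [0.4, 0.7, 0.8]
gripper_width: 0.0852
```

```bash
python3 - <<'E'
from h import *
p=manip.get_image("wrist");s=state()
for n,xy in dict(yellow=(455,-315),blue=(457,-149),red=(454,-18)).items(): meas(p,n,xy)
p=manip.get_image("top");meas(p,"green(top)",(527,152))
print(go(s,(456.9,-148,66.5)))
E
```

```text
t 18.65 tcp [ 458.5 -146.3  228.8] q [1.0e-04 1.0e+00 6.0e-04 4.6e-03] F [-0.2 -0.1  0.4] w 84.8 j6 1.01
yellow rect [ 488. -310.] [154.  84.] axis [1.   0.09] pocket [ 452.6 -312.9]
blue rect [ 492. -143.] [155.  82.] axis [0.99 0.17] pocket [ 456.8 -148.9]
   tip 551 [ 457.2 -146.4  102. ] mid [ 456.8 -146.2] ext [23. 23.]
   shoulder 617 [ 460.3 -146.1   84.5] mid [ 456.5 -146.3] ext [34. 33.]
red rect [489. -15.] [154.  83.] axis [1.   0.07] pocket [453.1 -17.9]
   tip 406 [454.4 -21.  101.5] mid [453.8 -20.4] ext [11. 26.]
   shoulder 828 [456.  -22.9  84.5] mid [453.7 -20.4] ext [35. 34.]
green(top) rect [564. 153.] [156.  82.] axis [1.   0.06] pocket [528.2 150.4]
   tip 39 [527.9 150.1 102.2] mid [528.1 151.7] ext [21. 20.]
   shoulder 83 [527.1 148.5  84.4] mid [528.5 149.6] ext [34. 33.]
(array([-0.13,  0.06,  6.49]), array([ 0.  , -0.09,  0.01]))
```

Emit:
servo_tool(
  motion=[
    [85,0,0,1,0,-0.09,0],
    [85,-0.05,0,2,0,-0.09,0],
    [85,-0.14,0,3,0,-0.09,0],
    [85,-0.14,0,4,0,-0.09,0],
    [85,-0.14,0,5,0,-0.09,0],
    [85,-0.14,0,5.8,0,-0.09,0],
    [85,-0.14,0,6.3,0,-0.09,0],
    [85,-0.14,0,6.48,0,-0.09,0],
    [85,-0.14,0,6.48,0,-0.09,0],
    [25,-0.14,0,6.48,0,-0.09,0],
    [25,-0.14,0,6.48,0,-0.09,0],
    [25,-0.14,0,6.48,0,-0.09,0],
    [25,-0.14,0,6.48,0,-0.09,0],
    [25,-0.14,0,6.48,0,-0.09,0],
    [25,-0.14,0,6.48,0,-0.09,0],
    [25,-0.14,0,6.48,0,-0.09,0],
    [25,-0.14,0,6.48,0,-0.09,0],
    [25,-0.14,0,6.48,0,-0.09,0],
    [25,-0.14,0,6.48,0,-0.09,0],
  ],
  grip_force=60,
)

```text
clock: 20.6
eef_pos: [0.4569, -0.1467, 0.0676]
tool_rot: [0.001, 1.0, 0.001, 0.001]
force: [-0.6, 0.3, 5.8]
gripper_width: 0.0312
```

```bash
python3 - <<'E'
from h import *
s=state();print(go(s,(452.9,-313,142)))
E
```

```text
t 20.6 tcp [ 456.9 -146.7   67.6] q [6.e-04 1.e+00 8.e-04 5.e-04] F [-0.6  0.3  5.8] w 31.2 j6 1.01
(array([-0.17,  6.66, -2.97]), array([ 0.01, -0.01,  0.01]))
```

Emit:
servo_tool(
  motion=[
    [25,0,0,-0.5,0,0,0],
    [25,0,0,-1.5,0,0,0],
    [25,0,0,-2.5,0,0,0],
    [25,0,0.3,-3,0,0,0],
    [25,-0.05,1.3,-3,0,0,0],
    [25,-0.1,2.7,-3,0,0,0],
    [25,-0.15,4.2,-3,0,0,0],
    [25,-0.17,5.5,-3,0,0,0],
    [25,-0.17,6.4,-3,0,0,0],
    [25,-0.17,6.66,-3,0,0,0],
    [25,-0.17,6.66,-3,0,0,0],
    [25,-0.17,6.66,-3,0,0,0],
  ],
)

```text
clock: 21.8
eef_pos: [0.4527, -0.312, 0.1423]
tool_rot: [-0.0, 1.0, 0.001, 0.0]
force: [-0.1, 1.1, -6.8]
gripper_width: 0.0309
```

```bash
python3 - <<'E'
from h import *
s=state();print(go(s,(452.9,-313,67.6)))
E
```

```text
t 21.8 tcp [ 452.7 -312.   142.3] q [-1.e-04  1.e+00  1.e-03  0.e+00] F [-0.1  1.1 -6.8] w 30.9 j6 0.75
(array([0.01, 0.04, 2.99]), array([-0.  , -0.  ,  0.02]))
```

Emit:
servo_tool(
  motion=[
    [25,0,0.04,1,0,0,0],
    [25,0,0.04,2,0,0,0],
    [25,0,0.04,2.6,0,0,0],
    [25,0,0.04,2.85,0,0,0],
    [25,0,0.04,2.93,0,0,0],
    [25,0,0.04,2.97,0,0,0],
    [25,0,0.04,2.99,0,0,0],
    [25,0,0.04,3.01,0,0,0],
    [25,0,0.04,3.01,0,0,0],
  ],
)

```text
clock: 22.7
eef_pos: [0.453, -0.3132, 0.0678]
tool_rot: [0.0, 1.0, 0.001, 0.001]
force: [0.1, 0.4, -3.1]
gripper_width: 0.0311
```

Emit:
servo_tool(
  motion=[
    [25,0,0,0.03,0,0,0],
    [25,0,0,0.03,0,0,0],
    [40,0,0,0.03,0,0,0],
    [60,0,0,0.02,0,0,0],
    [85,0,0,0,0,0,0],
    [85,0,0,0,0,0,0],
    [85,0,0,0,0,0,0],
    [85,0,0,0,0,0,0],
    [85,0,0,0,0,0,0],
    [85,0,0,-1,0,0,0],
    [85,0,0,-2,0,0,0],
    [85,0,0,-3.5,0,0,0],
    [85,0,0,-5,0,0,0],
    [85,0,0,-6.3,0,0,0],
    [85,0,0,-6.3,0,0,0],
  ],
)

```text
clock: 24.2
eef_pos: [0.454, -0.3142, 0.2299]
tool_rot: [0.003, 1.0, 0.001, 0.003]
force: [-0.2, -0.5, -0.0]
gripper_width: 0.0852
```

Emit:
servo_tool(
  motion=[
    [85,0,-1,0,0,0,0],
    [85,0,-2.5,0,0,0,0],
    [85,0,-4.5,0,0,0,0],
    [85,0,-6.5,0,0,0,0],
    [85,0,-8.5,0,0,0,0],
    [85,0,-10.3,0,0,0,0],
    [85,-0.02,-11.4,0,0,0,0],
    [85,-0.02,-11.71,0,0,0,0],
    [85,-0.02,-11.71,0,0,0,0],
    [85,-0.02,-11.71,0,0,0,0],
  ],
)

```text
clock: 25.2
eef_pos: [0.453, -0.0225, 0.2276]
tool_rot: [0.003, 1.0, 0.001, 0.003]
force: [-1.0, -1.3, 0.5]
gripper_width: 0.0851
```

```bash
python3 - <<'E'
from h import *
p=manip.get_image("wrist");s=state()
for n,xy in dict(blue=(457,-149),red=(454,-18)).items(): meas(p,n,xy)
p=manip.get_image("top");meas(p,"yellow(top)",(453,-313))
print(go(s,(453.8,-20.4,66.5)))
E
```

```text
t 25.25 tcp [452.9 -22.6 227.6] q [3.4e-03 1.0e+00 4.0e-04 3.1e-03] F [0.3 0.5 0.1] w 85.0 j6 1.26
blue rect [ 492. -143.] [154.  83.] axis [0.99 0.17] pocket [ 456.9 -149. ]
red rect [489. -15.] [154.  82.] axis [1.   0.07] pocket [453.1 -17.8]
   tip 391 [454.5 -20.  101.9] mid [453.8 -20.1] ext [11. 26.]
   shoulder 787 [456.2 -20.   84.6] mid [453.8 -20. ] ext [35. 34.]
yellow(top) rect [ 489. -311.] [155.  85.] axis [1.  0.1] pocket [ 453.4 -314.9]
   tip 63 [ 453.3 -314.3  101.8] mid [ 453.4 -315. ] ext [20. 22.]
   shoulder 69 [ 452.7 -311.4   84.4] mid [ 454.2 -314.2] ext [33. 33.]
(array([-0.01, -0.13,  6.44]), array([ 0.06, -0.06,  0.01]))
```

Emit:
servo_tool(
  motion=[
    [85,0,0,1,0.06,-0.06,0],
    [85,0,-0.07,2,0.06,-0.06,0],
    [85,-0.01,-0.14,3,0.06,-0.06,0],
    [85,-0.01,-0.14,4,0.06,-0.06,0],
    [85,-0.01,-0.14,5,0.06,-0.06,0],
    [85,-0.01,-0.14,5.8,0.06,-0.06,0],
    [85,-0.01,-0.14,6.25,0.06,-0.06,0],
    [85,-0.01,-0.14,6.44,0.06,-0.06,0],
    [85,-0.01,-0.14,6.44,0.06,-0.06,0],
    [25,-0.01,-0.14,6.44,0.06,-0.06,0],
    [25,-0.01,-0.14,6.44,0.06,-0.06,0],
    [25,-0.01,-0.14,6.44,0.06,-0.06,0],
    [25,-0.01,-0.14,6.44,0.06,-0.06,0],
    [25,-0.01,-0.14,6.44,0.06,-0.06,0],
    [25,-0.01,-0.14,6.44,0.06,-0.06,0],
    [25,-0.01,-0.14,6.44,0.06,-0.06,0],
    [25,-0.01,-0.14,6.44,0.06,-0.06,0],
    [25,-0.01,-0.14,6.44,0.06,-0.06,0],
    [25,-0.01,-0.14,6.44,0.06,-0.06,0],
  ],
  grip_force=60,
)

```text
clock: 27.2
eef_pos: [0.4541, -0.0205, 0.0674]
tool_rot: [0.001, 1.0, 0.0, 0.001]
force: [-1.7, -1.3, 6.2]
gripper_width: 0.0311
```

```bash
python3 - <<'E'
from h import *
s=state();print(go(s,(456.9,-149,142)))
E
```

```text
t 27.2 tcp [454.1 -20.5  67.4] q [6.e-04 1.e+00 3.e-04 6.e-04] F [-1.7 -1.3  6.2] w 31.1 j6 1.27
(array([ 0.11,  5.14, -2.98]), array([ 0.01, -0.01,  0.01]))
```

Emit:
servo_tool(
  motion=[
    [25,0,0,-0.5,0,0,0],
    [25,0,0,-1.5,0,0,0],
    [25,0,0,-2.5,0,0,0],
    [25,0,0.3,-3,0,0,0],
    [25,0.05,1.2,-3,0,0,0],
    [25,0.1,2.5,-3,0,0,0],
    [25,0.11,3.8,-3,0,0,0],
    [25,0.11,4.8,-3,0,0,0],
    [25,0.11,5.14,-3,0,0,0],
    [25,0.11,5.14,-3,0,0,0],
    [25,0.11,5.14,-3,0,0,0],
  ],
)

```text
clock: 28.3
eef_pos: [0.4565, -0.1479, 0.1421]
tool_rot: [0.0, 1.0, 0.0, 0.0]
force: [0.4, -0.0, -7.4]
gripper_width: 0.0308
```

```bash
python3 - <<'E'
from h import *
s=state();print(go(s,(456.9,-149,67.4)))
E
```

```text
t 28.3 tcp [ 456.5 -147.9  142.1] q [0.e+00 1.e+00 4.e-04 1.e-04] F [ 0.4 -0.  -7.4] w 30.8 j6 1.01
(array([0.02, 0.04, 2.99]), array([ 0.  , -0.  ,  0.01]))
```

Emit:
servo_tool(
  motion=[
    [25,0,0.04,1,0,0,0],
    [25,0.02,0.04,2,0,0,0],
    [25,0.02,0.04,2.6,0,0,0],
    [25,0.02,0.04,2.85,0,0,0],
    [25,0.02,0.04,2.93,0,0,0],
    [25,0.02,0.04,2.97,0,0,0],
    [25,0.02,0.04,2.99,0,0,0],
    [25,0.02,0.04,3.01,0,0,0],
    [25,0.02,0.04,3.01,0,0,0],
  ],
)

```text
clock: 29.2
eef_pos: [0.4574, -0.1491, 0.0675]
tool_rot: [0.0, 1.0, 0.0, 0.001]
force: [-0.0, -0.7, -2.0]
gripper_width: 0.031
```

Emit:
servo_tool(
  motion=[
    [25,0,0,0.03,0,0,0],
    [25,0,0,0.03,0,0,0],
    [40,0,0,0.03,0,0,0],
    [60,0,0,0.02,0,0,0],
    [85,0,0,0,0,0,0],
    [85,0,0,0,0,0,0],
    [85,0,0,0,0,0,0],
    [85,0,0,0,0,0,0],
    [85,0,0,0,0,0,0],
    [85,0,0,-1,0,0,0],
    [85,0,0,-2,0,0,0],
    [85,0,0,-3.5,0,0,0],
    [85,0,0,-5,0,0,0],
    [85,0,0,-6.3,0,0,0],
    [85,0,0,-6.3,0,0,0],
  ],
)

```text
clock: 30.7
eef_pos: [0.4586, -0.1498, 0.2291]
tool_rot: [0.002, 1.0, 0.0, 0.004]
force: [0.9, 0.6, 0.4]
gripper_width: 0.085
```

Emit:
servo_tool(
  motion=[
    [85,0.1,-1,0,0,0,0],
    [85,0.3,-2.5,0,0,0,0],
    [85,0.5,-4.5,0,0,0,0],
    [85,0.7,-6.5,0,0,0,0],
    [85,0.9,-8.5,0,0,0,0],
    [85,1.2,-10.5,0,0,0,0],
    [85,1.5,-12.5,0,0,0,0],
    [85,1.8,-14.5,0,0,0,0],
    [85,2,-16.5,0,0,0,0],
    [85,2.06,-17.6,0,0,0,0],
    [85,2.06,-17.94,0,0,0,0],
    [85,2.06,-17.94,0,0,0,0],
    [85,2.06,-17.94,0,0,0,0],
  ],
)

```text
clock: 32.0
eef_pos: [0.5097, 0.2976, 0.2269]
tool_rot: [0.003, 1.0, 0.0, 0.004]
force: [-0.8, -0.3, 0.8]
gripper_width: 0.0853
```

```bash
python3 - <<'E'
from h import *
p=manip.get_image("wrist");s=state()
for n,xy in dict(spare=(510,300),green=(527,152)).items(): meas(p,n,xy)
p=manip.get_image("top");meas(p,"blue(top)",(457,-149))
print(go(s,(510.5,299.5,66.5)))
E
```

```text
t 32.05 tcp [509.8 297.4 227.2] q [ 2.7e-03  1.0e+00 -2.0e-04  3.9e-03] F [ 0.9  0.2 -0.2] w 84.8 j6 1.91
spare rect [546. 297.] [ 82. 155.] axis [ 1.   -0.08] pocket [509.6 300. ]
   tip 578 [510.9 299.6 102. ] mid [510.4 299.7] ext [22. 21.]
   shoulder 610 [514.2 299.5  84.6] mid [510.5 299.4] ext [34. 34.]
green rect [563. 154.] [155.  83.] axis [1.   0.06] pocket [527.3 152.2]
   tip 486 [527.9 152.8 101.5] mid [527.7 153.6] ext [25. 23.]
   shoulder 765 [528.8 157.2  84.6] mid [527.7 151.9] ext [34. 35.]
blue(top) rect [ 493. -145.] [155.  83.] axis [0.99 0.17] pocket [ 457.8 -150.9]
   tip 42 [ 458.1 -150.   101.5] mid [ 457.8 -150.6] ext [11. 25.]
   shoulder 84 [ 457.1 -149.9   84.5] mid [ 458.3 -151. ] ext [33. 33.]
(array([-0.02, -0.12,  6.43]), array([ 0.05, -0.07, -0.  ]))
```

Emit:
servo_tool(
  motion=[
    [85,0,0,1,0.05,-0.07,0],
    [85,0,-0.06,2,0.05,-0.07,0],
    [85,-0.02,-0.12,3,0.05,-0.07,0],
    [85,-0.02,-0.12,4,0.05,-0.07,0],
    [85,-0.02,-0.12,5,0.05,-0.07,0],
    [85,-0.02,-0.12,5.8,0.05,-0.07,0],
    [85,-0.02,-0.12,6.25,0.05,-0.07,0],
    [85,-0.02,-0.12,6.43,0.05,-0.07,0],
    [85,-0.02,-0.12,6.43,0.05,-0.07,0],
    [25,-0.02,-0.12,6.43,0.05,-0.07,0],
    [25,-0.02,-0.12,6.43,0.05,-0.07,0],
    [25,-0.02,-0.12,6.43,0.05,-0.07,0],
    [25,-0.02,-0.12,6.43,0.05,-0.07,0],
    [25,-0.02,-0.12,6.43,0.05,-0.07,0],
    [25,-0.02,-0.12,6.43,0.05,-0.07,0],
    [25,-0.02,-0.12,6.43,0.05,-0.07,0],
    [25,-0.02,-0.12,6.43,0.05,-0.07,0],
    [25,-0.02,-0.12,6.43,0.05,-0.07,0],
    [25,-0.02,-0.12,6.43,0.05,-0.07,0],
  ],
  grip_force=60,
)

```text
clock: 34.0
eef_pos: [0.5111, 0.2996, 0.0674]
tool_rot: [-0.0, 1.0, -0.0, 0.001]
force: [-1.4, -1.0, 5.6]
gripper_width: 0.031
```

```bash
python3 - <<'E'
from h import *
s=state();print(go(s,(453.2,-17.9,197)))
E
```

```text
t 34.0 tcp [511.1 299.6  67.4] q [-2.e-04  1.e+00 -3.e-04  1.e-03] F [-1.4 -1.   5.6] w 31.0 j6 1.9
(array([-2.3 , 12.7 , -5.19]), array([-0.  , -0.02, -0.01]))
```

Emit:
servo_tool(
  motion=[
    [25,0,0,-0.5,0,0,0],
    [25,0,0,-1.5,0,0,0],
    [25,0,0,-2.8,0,0,0],
    [25,0,0,-4.2,0,0,0],
    [25,-0.1,0.4,-5.1,0,0,0],
    [25,-0.3,1.5,-5.19,0,0,0],
    [25,-0.5,3,-5.19,0,0,0],
    [25,-0.8,4.6,-5.19,0,0,0],
    [25,-1.1,6.2,-5.19,0,0,0],
    [25,-1.4,7.8,-5.19,0,0,0],
    [25,-1.7,9.4,-5.19,0,0,0],
    [25,-2,11,-5.19,0,0,0],
    [25,-2.2,12.2,-5.19,0,0,0],
    [25,-2.3,12.7,-5.19,0,0,0],
    [25,-2.3,12.7,-5.19,0,0,0],
    [25,-2.3,12.7,-5.19,0,0,0],
  ],
)

```text
clock: 35.6
eef_pos: [0.4531, -0.0173, 0.197]
tool_rot: [-0.0, 1.0, -0.0, 0.001]
force: [0.5, 0.3, -5.2]
gripper_width: 0.0313
```

```bash
python3 - <<'E'
from h import *
s=state();print(go(s,(453.2,-17.9,67.4)))
E
```

```text
t 35.6 tcp [453.1 -17.3 197. ] q [-5.e-04  1.e+00 -4.e-04  9.e-04] F [ 0.5  0.3 -5.2] w 31.3 j6 1.27
(array([-0.  ,  0.03,  5.18]), array([-0.01, -0.02, -0.01]))
```

Emit:
servo_tool(
  motion=[
    [25,0,0.03,1,0,0,0],
    [25,0,0.03,2.2,0,0,0],
    [25,0,0.03,3.4,0,0,0],
    [25,0,0.03,4.4,0,0,0],
    [25,0,0.03,4.9,0,0,0],
    [25,0,0.03,5.08,0,0,0],
    [25,0,0.03,5.13,0,0,0],
    [25,0,0.03,5.16,0,0,0],
    [25,0,0.03,5.18,0,0,0],
    [25,0,0.03,5.19,0,0,0],
    [25,0,0.03,5.2,0,0,0],
    [25,0,0.03,5.2,0,0,0],
  ],
)

```text
clock: 36.8
eef_pos: [0.4537, -0.018, 0.0675]
tool_rot: [-0.0, 1.0, -0.0, 0.001]
force: [0.5, -0.1, -1.1]
gripper_width: 0.0312
```

Emit:
servo_tool(
  motion=[
    [25,0,0,0.03,0,0,0],
    [25,0,0,0.03,0,0,0],
    [40,0,0,0.03,0,0,0],
    [60,0,0,0.02,0,0,0],
    [85,0,0,0,0,0,0],
    [85,0,0,0,0,0,0],
    [85,0,0,0,0,0,0],
    [85,0,0,0,0,0,0],
    [85,0,0,0,0,0,0],
    [85,0,0,-1,0,0,0],
    [85,0,0,-2,0,0,0],
    [85,0,0,-3.5,0,0,0],
    [85,0,0,-5,0,0,0],
    [85,0,0,-6.8,0,0,0],
    [85,0,0,-6.8,0,0,0],
    [85,0,0,-6.8,0,0,0],
  ],
)

```text
clock: 38.4
eef_pos: [0.4533, -0.0181, 0.2377]
tool_rot: [-0.0, 1.0, -0.0, 0.002]
force: [-0.4, -0.0, -0.6]
gripper_width: 0.0854
```

```bash
python3 - <<'E'
from h import *
s=state()
p=manip.get_image("wrist");save(p,"endw.png")
for n,xy in dict(red=(453,-18),blue=(457,-149)).items(): meas(p,n,xy)
p=manip.get_image("scene");save(p,"ends.png",2.2,(150,150,510,410))
for n,xy in dict(green=(527,152),red=(453,-18),blue=(457,-149),yellow=(453,-313)).items(): meas(p,n,xy)
for d in manip.spot_point(p,"oil_can_centre")[:1]:print("can",d["confidence"],np.round(d["location"]),np.round(atz(p,d["location"],.045),3))
E
```

```text
t 38.4 tcp [453.3 -18.1 237.7] q [-2.0e-04  1.0e+00 -4.0e-04  2.1e-03] F [-0.4 -0.  -0.6] w 85.4 j6 1.27
red rect [489. -15.] [155.  82.] axis [1.   0.07] pocket [453.1 -17.8]
   tip 541 [454.  -18.3 102. ] mid [453.3 -18.2] ext [22. 21.]
   shoulder 581 [456.9 -18.3  84.6] mid [453.5 -18.2] ext [34. 33.]
blue rect [ 492. -143.] [154.  83.] axis [0.99 0.17] pocket [ 456.9 -148.7]
   tip 392 [ 458.1 -148.   101.8] mid [ 457.9 -148.9] ext [10. 26.]
   shoulder 791 [ 459.6 -146.    84.6] mid [ 457.6 -148.7] ext [35. 35.]
green rect [563. 151.] [156.  91.] axis [1.   0.06] pocket [526.6 149.1]
   tip 32 [526.8 146.9  99.4] mid [527.3 150.9] ext [22. 25.]
   shoulder 59 [529.5 141.9  82.8] mid [527.4 145.6] ext [33. 35.]
red rect [489. -19.] [156.  89.] axis [1.   0.08] pocket [453.3 -21.9]
   tip 50 [453.9 -23.4  99.5] mid [452.9 -21.7] ext [24. 23.]
   shoulder 68 [457.3 -28.4  83.1] mid [454.  -24.2] ext [33. 38.]
blue rect [ 492. -147.] [157.  87.] axis [0.98 0.18] pocket [ 456.8 -153.3]
   tip 44 [ 457.9 -153.5   99.5] mid [ 457.4 -152.8] ext [12. 28.]
   shoulder 96 [ 460.5 -155.7   82.7] mid [ 457.1 -152.7] ext [35. 34.]
yellow rect [ 488. -313.] [157.  89.] axis [1.   0.08] pocket [ 452.4 -315.5]
   tip 82 [ 453.7 -317.4   99.9] mid [ 452.8 -317.5] ext [24. 22.]
   shoulder 103 [ 457.5 -322.6   83.3] mid [ 452.8 -318. ] ext [35. 32.]
can 0.57 [450. 184.] [0.597 0.501 0.045]
```

View pics/ends.png

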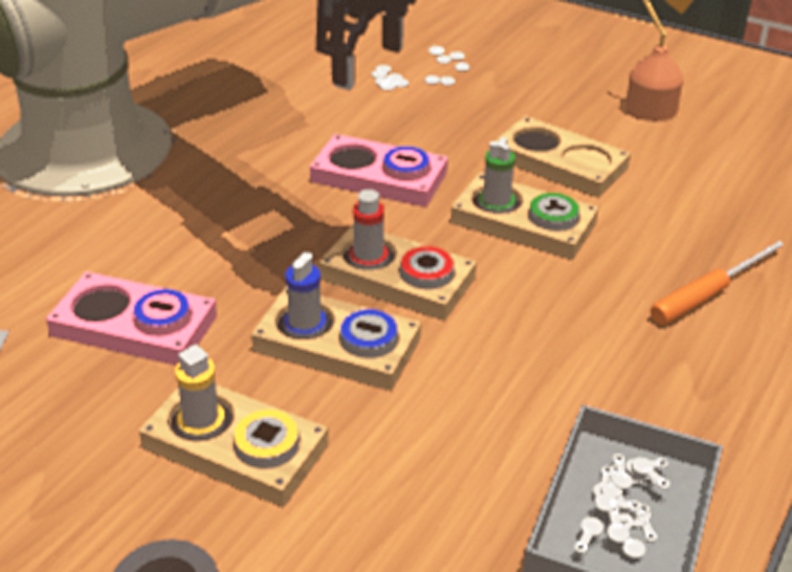

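View pics/endw.png

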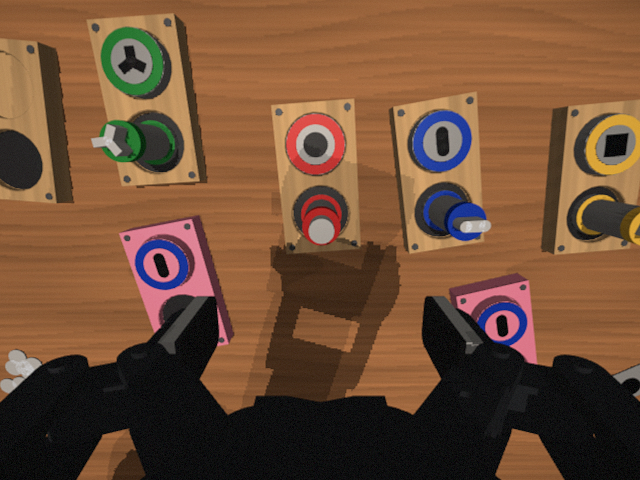

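All four punches stand in their matching wooden blocks (scene crop: green 500,180; red 368,230; blue 303,300; yellow 197,395). The spare block and the pink blocks are empty, the oil can has not moved, and the gripper is clear.

```bash
python3 -c "
from bench import manip
print(manip.sign_off())"
```

```text
the job is handed in; nothing more can be done
None
```

All four punches now stand tip up in the pockets of their own wooden blocks, and the job is handed in at 38.4 s on the robot clock. I parked red in the spare block, moved green, yellow and blue into their own blocks, then brought red back to its block.

- **Position:** In the last views of each, every punch is upright, with its tip top about 102 mm above the bench. Each is within about 1 mm of its pocket centre.
- **Surroundings:** The spare block is empty, and the pink look-alike blocks were not touched. The oil can read the same spot as at the start to within about 2 mm, which is measurement scatter.
- **Forces:** The force readings I took at the end of each move stayed below about 8 N.
- **Disagreements:**
  - The scene camera read the punches and pockets about 3–4 mm off in y from the wrist camera. Punches and pockets shifted together, so I took it as calibration.
  - The gripper read about 31 mm on the 34 mm bodies, but every grasp held.

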